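# Build up kiln props for the next shelf

## Task

The next kiln shelf has to lie level, 150 mm above the one already loaded, so build up the three props standing on that shelf: onto each, gently set the one loose prop from the bench that brings the column to 150 mm, squarely edge over edge, and let go. Keep the standing props where they are, and leave the two pots and the two left-over props alone.

Things in the scene. Friction and masses are not known exactly. Their poses are not given: they have to be found in the camera images.
- standing_50: the shortest of the three kiln props that stand on the kiln shelf: a loose, upright tan-brown square post, 40 x 40 mm in section, 50 mm tall, with a 16 mm bore down its middle. Origin: centre of its underside, on the shelf; z up, x and y square to its sides. The kiln shelf is an off-white square plate (260 mm, its top 52 mm above the bench) on the low firebrick and steel hearth (340 mm square) of a small kiln; a different prop stands at each of its three places each time.
- standing_75: the middle of the three kiln props that stand on the kiln shelf: a loose, upright tan-brown square post, 40 x 40 mm in section, 75 mm tall, with a 16 mm bore down its middle. Origin: centre of its underside, on the shelf; z up, x and y square to its sides. The kiln shelf is an off-white square plate (260 mm, its top 52 mm above the bench) on the low firebrick and steel hearth (340 mm square) of a small kiln; a different prop stands at each of its three places each time.
- standing_100: the tallest of the three kiln props that stand on the kiln shelf: a loose, upright tan-brown square post, 40 x 40 mm in section, 100 mm tall, with a 16 mm bore down its middle. Origin: centre of its underside, on the shelf; z up, x and y square to its sides. The kiln shelf is an off-white square plate (260 mm, its top 52 mm above the bench) on the low firebrick and steel hearth (340 mm square) of a small kiln; a different prop stands at each of its three places each time.
- loose_25: loose kiln prop standing upright on the bench beside the kiln hearth: the same tan-brown square post, 40 x 40 mm in section, 25 mm tall, 16 mm bore, about 70 g. Origin: centre of its underside; z up, x and y square to its sides. Five such props stand there, 25, 50, 75, 100 and 125 mm tall, at least 105 mm apart centre to centre, in any arrangement.
- loose_50: loose kiln prop standing upright on the bench beside the kiln hearth: the same tan-brown square post, 40 x 40 mm in section, 50 mm tall, 16 mm bore, about 140 g. Origin: centre of its underside; z up, x and y square to its sides. Five such props stand there, 25, 50, 75, 100 and 125 mm tall, at least 105 mm apart centre to centre, in any arrangement.
- loose_75: loose kiln prop standing upright on the bench beside the kiln hearth: the same tan-brown square post, 40 x 40 mm in section, 75 mm tall, 16 mm bore, about 210 g. Origin: centre of its underside; z up, x and y square to its sides. Five such props stand there, 25, 50, 75, 100 and 125 mm tall, at least 105 mm apart centre to centre, in any arrangement.
- loose_100: loose kiln prop standing upright on the bench beside the kiln hearth: the same tan-brown square post, 40 x 40 mm in section, 100 mm tall, 16 mm bore, about 280 g. Origin: centre of its underside; z up, x and y square to its sides. Five such props stand there, 25, 50, 75, 100 and 125 mm tall, at least 105 mm apart centre to centre, in any arrangement.
- loose_125: loose kiln prop standing upright on the bench beside the kiln hearth: the same tan-brown square post, 40 x 40 mm in section, 125 mm tall, 16 mm bore, about 350 g. Origin: centre of its underside; z up, x and y square to its sides. Five such props stand there, 25, 50, 75, 100 and 125 mm tall, at least 105 mm apart centre to centre, in any arrangement.
- vase: pale grey-green vase, 66 mm across at the belly, 125 mm tall, about 220 g, standing loose near the middle of the kiln shelf. Origin: centre of its underside. To be left alone.
- bowl: small reddish bowl, 70 mm across the rim, 45 mm tall, about 120 g, standing loose near a corner of the kiln shelf. Origin: centre of its underside. To be left alone.
There are look-alikes about, which are no part of the job. Leave any turquoise look-alike of the loose_100 alone. Leave any yellow look-alike of the standing_50 alone.

How it is judged:
At the end, for the whole second after the job is handed in: Loose 100 on standing 50, 75 on 75, 50 on 100: each resting on it (height within 4 mm), upright, centred within 8 mm, square within 0.2 rad, at rest; standing props upright and moved under 15 mm; pots and the 25 and 125 props upright and moved under 20 mm (horizontal distance between loose_100 and standing_50 below 0.008 m and z of loose_100 in the frame of standing_50 between 0.046 and 0.054 m and angle between each of loose_100, standing_50, loose_75, standing_75, loose_50, standing_100's own z axis and vertical below 0.05 rad and distance of each of standing_50, standing_75, standing_100 from where it was at the start of the episode below 0.015 m and (angle between the x axis of loose_100 and the x axis of standing_50, either way round below 0.2 rad or angle between the x axis of loose_100 and the y axis of standing_50, either way round below 0.2 rad) and linear speed of each of loose_100, standing_50, loose_75, standing_75, loose_50, standing_100 below 0.01 m/s and angular speed of each of loose_100, loose_75, loose_50 below 0.1 rad/s and horizontal distance between loose_75 and standing_75 below 0.008 m and z of loose_75 in the frame of standing_75 between 0.071 and 0.079 m and (angle between the x axis of loose_75 and the x axis of standing_75, either way round below 0.2 rad or angle between the x axis of loose_75 and the y axis of standing_75, either way round below 0.2 rad) and horizontal distance between loose_50 and standing_100 below 0.008 m and z of loose_50 in the frame of standing_100 between 0.096 and 0.104 m and (angle between the x axis of loose_50 and the x axis of standing_100, either way round below 0.2 rad or angle between the x axis of loose_50 and the y axis of standing_100, either way round below 0.2 rad) and distance of each of vase, bowl, loose_25, loose_125 from where it was at the start of the episode below 0.02 m and angle between each of vase, bowl, loose_25, loose_125's own z axis and vertical below 0.1 rad); the robot touches nothing.
It fails at once if a pot or a left-over prop is shifted by more than 20 mm or tipped (distance of any of vase, bowl, loose_25, loose_125 from where it was at the start of the episode above 0.02 m or angle between any of vase, bowl, loose_25, loose_125's own z axis and vertical above 0.3 rad).
It fails at once if a standing prop is shifted by more than 15 mm or tipped (distance of any of standing_50, standing_75, standing_100 from where it was at the start of the episode above 0.015 m or angle between any of standing_50, standing_75, standing_100's own z axis and vertical above 0.3 rad).
It fails at once if a prop is dropped onto another (coming down on it faster than 0.35 m/s) or slammed on it (more than 60 N) (contact force between any of loose_50, loose_75, loose_100 and standing_50 above 60 N or contact force between any of loose_50, loose_75, loose_100 and standing_75 above 60 N or contact force between any of loose_50, loose_75, loose_100 and standing_100 above 60 N or (horizontal distance between loose_50 and standing_50 below 0.03 m and z of loose_50 in the frame of standing_50 below 0.065 m and linear speed of loose_50 above 0.35 m/s) or (horizontal distance between loose_50 and standing_75 below 0.03 m and z of loose_50 in the frame of standing_75 below 0.09 m and linear speed of loose_50 above 0.35 m/s) or (horizontal distance between loose_50 and standing_100 below 0.03 m and z of loose_50 in the frame of standing_100 below 0.115 m and linear speed of loose_50 above 0.35 m/s) or (horizontal distance between loose_75 and standing_50 below 0.03 m and z of loose_75 in the frame of standing_50 below 0.065 m and linear speed of loose_75 above 0.35 m/s) or (horizontal distance between loose_75 and standing_75 below 0.03 m and z of loose_75 in the frame of standing_75 below 0.09 m and linear speed of loose_75 above 0.35 m/s) or (horizontal distance between loose_75 and standing_100 below 0.03 m and z of loose_75 in the frame of standing_100 below 0.115 m and linear speed of loose_75 above 0.35 m/s) or (horizontal distance between loose_100 and standing_50 below 0.03 m and z of loose_100 in the frame of standing_50 below 0.065 m and linear speed of loose_100 above 0.35 m/s) or (horizontal distance between loose_100 and standing_75 below 0.03 m and z of loose_100 in the frame of standing_75 below 0.09 m and linear speed of loose_100 above 0.35 m/s) or (horizontal distance between loose_100 and standing_100 below 0.03 m and z of loose_100 in the frame of standing_100 below 0.115 m and linear speed of loose_100 above 0.35 m/s)).
It also fails if it takes over 93 s, if anything falls off the work surface, if the arm or the gripper's body presses on something with over 40 N, if the wrist force passes 120 N, or if a joint passes its speed limit or range.

## Robot

A 6-joint arm with a two-finger parallel gripper is mounted at the origin on the work surface. World frame = base frame: x ahead of the robot, y to its left, z up, the work surface at z = 0. Lengths are in m, angles in rad, forces in N, time in s.
With the tool pointing down it reaches from about 0.3 to 0.875 m from the base axis. Payload 6.4 kg.
Tool frame: the origin (TCP) lies midway between the tips of the shut fingers; the grasp point (between the pads) lies 19 mm behind it; z points along the fingers, y is the line along which they close (so a half turn about z gives the same grasp; the last joint's range is limited). The gripper opens to 88 mm and grips with 3 to 60 N. Pads are 18 mm wide; open, the fingers measure 123 mm over their backs; the gripper's body (75 mm by 187 mm) begins 45 mm behind the grasp point.
Start: joints at [-1.511, 0.181, 1.607, -0, 1.354, -0.206], TCP at [0.151, -0.555, 0.239] pointing down, gripper open.
Joint ranges: [-2.99, 2.99], [-0.89, 2.07], [0.3, 2.58], [-1.14, 4.28], [0, 2.63], [-3.12, 3.12]. Speed limits (rad/s): [2.57, 2.57, 3.01, 3.14, 3.14, 3.14].

## Interface

Orientations are given as a 3x3 rotation matrix whose columns are the frame's x, y, z axes.
In Python, from plant import robot, fingers, kin, optics gives the robot as it stands. Calls block until the motion is done:
- robot.move_ptp(position, orientation): joint-space move of the TCP to a pose.
- robot.move_straight(position, orientation=None, max_speed=0.15, force_limit=None): straight line of the TCP; orientation=None keeps the orientation; max_speed is the mean speed in m/s. With force_limit (N) it stops when the force on the tool has changed by that much, and returns True; else False.
- robot.set_joints(angles): joint-space move.
- fingers.move_gripper(opening, effort=None): opening from 0.0 (shut) to 1.0 (fully open); effort is the grip in N (None keeps the last); returns when the fingers have stopped.
- robot.dwell(seconds).
- kin.ik(position, orientation): joint angles nearest the present ones, or None.
- robot.get_obs(): the state.
- optics.grab_frame(name): name is "scene" or "top"; returns a dict with "img" (400x640x3 uint8, red, green, blue), "mtx" (3x3 intrinsics, pixels), "position" and "orientation" of the camera in the world. Camera axes: x right, y up, looking along -z (the intrinsics and any distortion apply to the point x, -y, -z); pixel columns grow to the right and rows downward; lengths in m; the calibration is good to about 2 mm. A picture is of the moment at which its call begins. There is no depth.
A pose or a line that the arm cannot do raises robot.PlanningError and nothing moves.
- robot.close_job(): hands the job in; it is judged then, once.
Trained networks look in a picture, given as the dict that the camera call returned (one of the last four; its "shot" number tells which), for a name from the list of things; names that differ only in an ending like _2 or _b are one class to them, and where a whole thing is asked for, a point or a joint stands for the part that bears it (a point fixed in the world has none). Each returns a list of dicts, best first, with "conf" (0 to 1); they miss things now and then, are a little off and sometimes report something else, mostly with a low value. They report only what shows in the picture. A call takes as long as a camera call. They do not tell look-alikes from the thing itself.
- optics.search_frame(label, picture): "position" ([x, y, z] in m, in world coordinates, good to about 4 mm: the middle of the surface that is visible of it).
- optics.regions_of(label, picture): "region" (400x640 bool, what is visible of it).
The state is a dict: "time": time; "qpos": joint angles; "qvel": joint speeds; "joint_efforts": joint torques, N m; "eef_pos": TCP position; "tcp_rot": TCP orientation; "contact_force": force on the tool from outside, world axes, zero at the start; "torque": the same for the moment, N m; "finger_gap": opening from 0.0 (shut) to 1.0 (fully open); "finger_force": force on a finger pad.
Only numpy, scipy, OpenCV 4.12 (cv2) and the standard library are available. Lean on these libraries where they do the work, as an engineer would, in place of code of your own. Each camera call takes 0.05 s, during which the arm holds its last target. There are 200 camera calls.

## Working session

There is one attempt and no reset: what is moved stays moved. The work goes in short steps, each a Python script; the robot and the scene stay as the last script left them, time stands still between calls to the robot, and variables do not carry over. Pictures are saved under pics/ and viewed, at most 14 in all, crops included, and the job is handed in when it is done.

```bash
mkdir -p pics
cat > a.py <<'E'
from plant import robot, fingers, kin, optics
import cv2, numpy as np
names=["standing_50","standing_75","standing_100","loose_25","loose_50","loose_75","loose_100","loose_125","vase","bowl"]
E
python3 - <<'E'
from a import *
np.set_printoptions(precision=3,suppress=True)
for c in ["scene","top"]:
    f=optics.grab_frame(c); cv2.imwrite(f"pics/{c}0.png",f["img"][:,:,::-1])
    print(c,f["mtx"].tolist(),f["position"],f["orientation"].tolist(),[k for k in f])
    for n in names:
        print(n,[(np.round(d["position"],3).tolist(),round(d["conf"],2)) for d in optics.search_frame(n,f)])
print(robot.get_obs()["time"])
E
```

```text
scene [[376.00083882270235, 0.0, 319.0387130605791], [0.0, 376.00083882270235, 192.88989645315408], [0.0, 0.0, 1.0]] [1.048 0.21  0.888] [[-0.49372868890138016, -0.7109569765820416, 0.5007715638942037], [0.8695053065125014, -0.3944102395987244, 0.29732319930721524], [-0.013874570347416697, 0.5822205255304893, 0.8129125143265267]] ['img', 'mtx', 'position', 'orientation', 'shot']
standing_50 [([0.607, -0.272, 0.122], 0.76), ([0.465, -0.379, 0.095], 0.7), ([0.444, -0.553, 0.046], 0.7), ([0.432, -0.217, 0.11], 0.67)]
standing_75 [([0.607, -0.272, 0.122], 0.76), ([0.465, -0.379, 0.095], 0.7), ([0.444, -0.553, 0.046], 0.7), ([0.432, -0.217, 0.11], 0.67)]
standing_100 [([0.607, -0.272, 0.122], 0.76), ([0.465, -0.379, 0.095], 0.7), ([0.444, -0.553, 0.046], 0.7), ([0.432, -0.217, 0.11], 0.67)]
loose_25 [([0.449, 0.112, 0.09], 0.92), ([0.599, 0.224, 0.084], 0.89), ([0.445, 0.358, 0.025], 0.82), ([0.6, 0.307, 0.085], 0.75), ([0.588, 0.112, 0.059], 0.67), ([0.443, 0.241, 0.046], 0.57)]
loose_50 [([0.449, 0.112, 0.09], 0.92), ([0.599, 0.224, 0.084], 0.89), ([0.445, 0.358, 0.025], 0.82), ([0.6, 0
[... 2188 characters left out ...]
0.229, 0.05], 0.8), ([0.432, 0.104, 0.126], 0.79), ([0.436, 0.362, 0.022], 0.76), ([0.579, 0.296, 0.095], 0.63), ([0.574, 0.108, 0.078], 0.46), ([0.446, -0.378, 0.103], 0.42)]
loose_100 [([0.583, 0.217, 0.1], 0.9), ([0.44, 0.229, 0.05], 0.8), ([0.432, 0.104, 0.126], 0.79), ([0.436, 0.362, 0.022], 0.76), ([0.579, 0.296, 0.095], 0.63), ([0.574, 0.108, 0.078], 0.46), ([0.446, -0.378, 0.103], 0.42)]
loose_125 [([0.583, 0.217, 0.1], 0.9), ([0.44, 0.229, 0.05], 0.8), ([0.432, 0.104, 0.126], 0.79), ([0.436, 0.362, 0.022], 0.76), ([0.579, 0.296, 0.095], 0.63), ([0.574, 0.108, 0.078], 0.46), ([0.446, -0.378, 0.103], 0.42)]
vase [([0.484, -0.29, 0.134], 0.78)]
bowl [([0.607, -0.374, 0.072], 0.62)]
1.1
```

View pics/scene0.png

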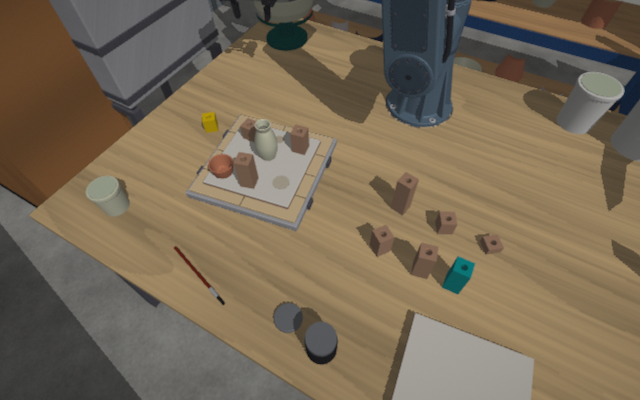

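View pics/top0.png

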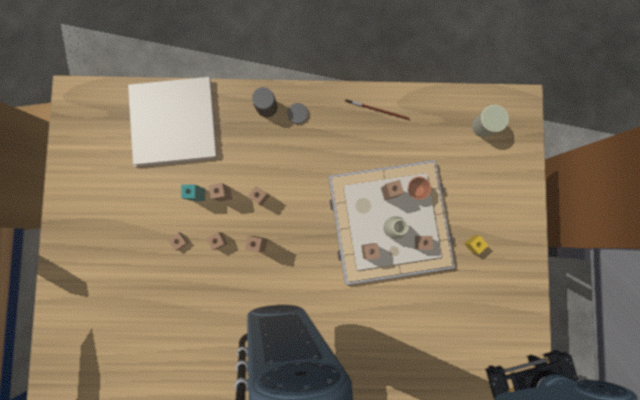

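The scene view shows the brown loose props at 125 (404,193), 50 (446,222), 25 (491,243), 75 (382,240) and 100 (425,260), with the turquoise look-alike at (459,275). Standing on the shelf are 100 (245,170), 75 (299,140) and 50 (248,130), and the yellow look-alike is off the shelf at (210,122). I'll fit a box model to the silhouettes in both views, leaving height free.

```bash
cat >> a.py <<'E'
from scipy.optimize import minimize
def proj(P,f):
    c=(np.asarray(P)-f["position"])@np.asarray(f["orientation"])
    p=np.c_[c[:,0],-c[:,1],-c[:,2]]@np.asarray(f["mtx"]).T
    return p[:,:2]/p[:,2:]
def corners(x,y,yaw,z0,z1):
    a=yaw+np.pi/4+np.arange(4)*np.pi/2; r=.02*2**.5
    q=np.c_[x+r*np.cos(a),y+r*np.sin(a)]
    return np.r_[np.c_[q,[z0]*4],np.c_[q,[z1]*4]]
S=6
def sil(p,z0,f,off,w):
    uv=(proj(corners(*p[:3],z0,p[3]),f)+.5-off)*S-.5
    m=np.zeros((w*S,w*S),np.uint8)
    h=cv2.convexHull(uv.astype(np.float32))
    cv2.fillConvexPoly(m,np.round(h*16).astype(np.int32),1,shift=4)
    return cv2.resize(m.astype(np.float32),(w,w),interpolation=cv2.INTER_AREA)
def fit(views,x0,z0,w=70):
    """views: [(frame, mask, ignore)]; returns x,y,yaw,ztop,cost"""
    dat=[]
    for f,m,ig in views:
        c=proj([[x0[0],x0[1],(z0+x0[3])/2]],f)[0]; off=np.round(c-w/2).astype(int)
        sl=np.s_[off[1]:off[1]+w,off[0]:off[0]+w]
        dat.append((f,m[sl].astype(float),~ig[sl],off))
    def cost(p): return sum((np.abs(sil(p,z0,f,o,w)-m)*k).sum()/m.sum() for f,m,k,o in dat)
    best=None
    for yaw in np.arange(-.7,.8,.35):
        s=np.array([x0[0],x0[1],yaw,x0[3]])
        sim=np.r_[[s],s+np.diag([.008,.008,.2,.01])]
        r=minimize(cost,s,method="Nelder-Mead",options=dict(initial_simplex=sim,maxiter=300,xatol=1e-4,fatol=1e-4))
        if best is None or r.fun<best.fun: best=r
    return np.r_[best.x,best.fun]
def masks(label,f,cmin=.3): return [d["region"].astype(bool) for d in optics.regions_of(label,f) if d["conf"]>=cmin]
def nearest(ms,P,f):
    c=proj([P],f)[0]
    return min(ms,key=lambda m: np.hypot(*(np.argwhere(m).mean(0)[::-1]-c)))
E
cat > meas.py <<'E'
from a import *
import json
np.set_printoptions(precision=3,suppress=True)
g={"standing_50":(.444,-.376,.102,.052),"standing_75":(.415,-.222,.127,.052),"standing_100":(.593,-.278,.152,.052),
"loose_50":(.44,.23,.05,0),"loose_75":(.574,.108,.075,0),"loose_100":(.583,.217,.1,0),"loose_125":(.432,.104,.125,0),"loose_25":(.436,.362,.025,0)}
fs={c:optics.grab_frame(c) for c in ["scene","top"]}
M={c:{"s":masks("standing_50",f),"l":masks("loose_50",f)} for c,f in fs.items()}
O={c:np.any([np.zeros((400,640),bool)]+masks("vase",f,.6)+masks("bowl",f,.6),axis=0) for c,f in fs.items()}
out={}; vis={c:cv2.resize(f["img"][:,:,::-1],None,fx=4,fy=4,interpolation=cv2.INTER_CUBIC) for c,f in fs.items()}
for n,(x,y,z,z0) in g.items():
    v=[]
    for c,f in fs.items():
        m=nearest(M[c][n[0]],[x,y,(z+z0)/2],f)
        v.append((f,m,cv2.dilate(O[c].astype(np.uint8),np.ones((3,3)))>0 if n[0]=="s" else np.zeros_like(m)))
    out[n]=fit(v,[x,y,0,z],z0); print(n,out[n],[int(a[1].sum()) for a in v])
    for c,f in fs.items():
        cv2.polylines(vis[c],[np.round((proj(corners(*out[n][:3],z0,out[n][3])[4:],f)+.5)*4-.5).astype(int)],True,(0,255,0),1)
json.dump({k:v.tolist() for k,v in out.items()},open("poses.json","w"))
crop=lambda c,x,y,w,h:cv2.resize(vis[c][4*y:4*y+4*h,4*x:4*x+4*w],(400,300))
cv2.imwrite("pics/fit.png",np.vstack([np.hstack([crop("scene",195,110,120,90),crop("scene",365,165,144,108)]),np.hstack([crop("top",335,170,120,90),crop("top",165,160,120,90)])]))
E
python3 meas.py
```

```text
standing_50 [ 0.444 -0.382  0.016  0.105  0.086] [295, 251]
standing_75 [ 0.417 -0.225  0.196  0.129  0.126] [488, 269]
standing_100 [ 0.595 -0.284  0.293  0.154  0.125] [682, 322]
loose_50 [0.437 0.237 0.487 0.053 0.184] [422, 251]
loose_75 [ 0.577  0.112 -0.633  0.075  0.276] [502, 220]
loose_100 [0.585 0.226 0.221 0.106 0.176] [708, 338]
loose_125 [0.433 0.109 1.414 0.13  0.147] [773, 294]
loose_25 [ 0.434  0.361 -0.882  0.031  0.162] [385, 251]
```

View pics/fit.png

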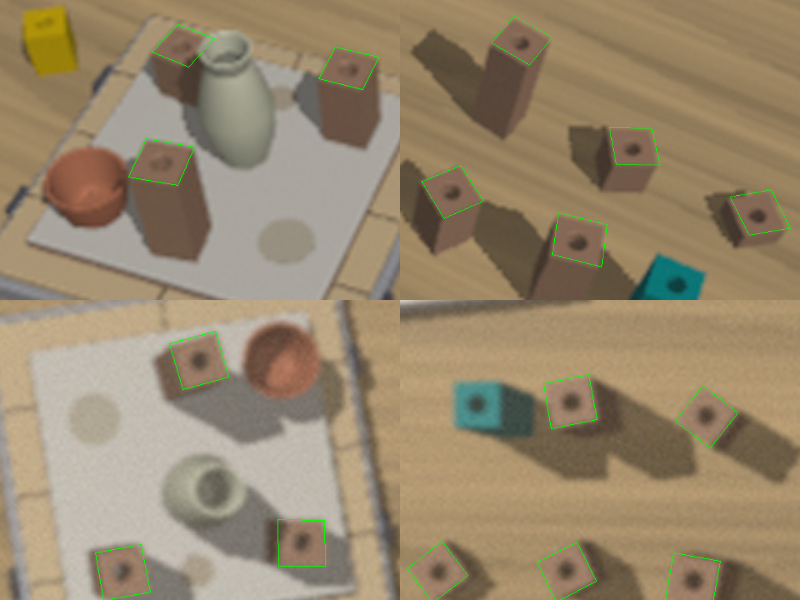

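The crop confirms the identities: all loose and standing targets are tan-brown. The turquoise prop beside loose_100 and the yellow one beside the hearth are excluded. Heights come out at about 53/75/106/130/31 mm for the loose props and 105/129/154 mm for the standing ones. The masks are slightly fat, so I'll refine the poses on image edges, per camera and jointly.

```bash
cat >> a.py <<'E'
E_TOP=[(4,5),(5,6),(6,7),(7,4)]
def grads(f,s=.8):
    im=cv2.GaussianBlur(f["img"].astype(np.float32),(0,0),s)
    return cv2.Sobel(im,cv2.CV_32F,1,0,ksize=3),cv2.Sobel(im,cv2.CV_32F,0,1,ksize=3)
def edge_score(p,z0,z1,f,g):
    C=corners(*p,z0,z1); uv=proj(C,f); s=0
    hull=cv2.convexHull(uv.astype(np.float32),returnPoints=False).ravel()
    hs={frozenset((hull[i],hull[i-1])) for i in range(len(hull))}
    ed=E_TOP+[(i,i+4) for i in range(4) if any(frozenset((i,j))in hs for j in (i+4,))]
    for a,b in ed:
        t=np.linspace(.1,.9,15)[:,None]; q=(uv[a]*(1-t)+uv[b]*t).astype(np.float32)
        d=uv[b]-uv[a]; n=np.array([-d[1],d[0]])/np.linalg.norm(d)
        gx,gy=[cv2.remap(k,q[:,:1],q[:,1:],cv2.INTER_LINEAR)[:,0] for k in g]
        s+=np.sqrt(np.linalg.norm((gx*n[0]+gy*n[1]).mean(0))+1)
    return s
def refine(fs,p0,z0,z1,free_z=False):
    gs=[grads(f) for f in fs]
    def cost(p):
        if np.hypot(*(p[:2]-p0[:2]))>.012: return 0
        return -sum(edge_score(p[:3],z0,p[3] if free_z else z1,f,g) for f,g in zip(fs,gs))
    best=None
    for dx in (-.004,0,.004):
      for dy in (-.004,0,.004):
        for dt in (-.15,0,.15):
          s=np.array([p0[0]+dx,p0[1]+dy,p0[2]+dt]+([z1] if free_z else []))
          sim=np.r_[[s],s+np.diag([.004,.004,.12,.006][:len(s)])]
          r=minimize(cost,s,method="Nelder-Mead",options=dict(initial_simplex=sim,maxiter=150,xatol=1e-4,fatol=1e-3))
          if best is None or r.fun<best.fun: best=r
    return best.x
E
cat > ref.py <<'E'
from a import *
import json
np.set_printoptions(precision=4,suppress=True)
P=json.load(open("poses.json")); fs=[optics.grab_frame(c) for c in ("scene","top")]
vis=[cv2.resize(f["img"][:,:,::-1],None,fx=4,fy=4,interpolation=cv2.INTER_CUBIC) for f in fs]
out={}
for n,p in P.items():
    st=n[0]=="s"; z0=.052 if st else 0; z1=z0+int(n.split("_")[1])/1000
    r=[refine(fs[:1],p,z0,z1),refine(fs[1:],p,z0,z1),refine(fs,p,z0,z1)]; fz=refine(fs,p,z0,z1,True)
    print(n,*r,"free z",fz); out[n]=r[2].tolist()
    for f,v in zip(fs,vis): cv2.polylines(v,[np.round((proj(corners(*r[2],z0,z1)[4:],f)+.5)*4-.5).astype(int)],True,(0,255,0),1)
json.dump(out,open("ref.json","w"))
crop=lambda c,x,y,w,h:cv2.resize(vis[c][4*y:4*y+4*h,4*x:4*x+4*w],(400,300))
cv2.imwrite("pics/ref.png",np.vstack([np.hstack([crop(0,195,110,120,90),crop(0,365,165,144,108)]),np.hstack([crop(1,335,170,120,90),crop(1,165,160,120,90)])]))
E
python3 ref.py
```

```text
standing_50 [ 0.4492 -0.3882  0.6213] [ 0.4453 -0.3715  0.0299] [ 0.4452 -0.3861 -0.0279] free z [ 0.4444 -0.3826  0.0364  0.0611]
standing_75 [ 0.4183 -0.2263  0.155 ] [ 0.419  -0.219   0.2027] [ 0.4188 -0.2261  0.1711] free z [ 0.4192 -0.2256  0.1626  0.1283]
standing_100 [ 0.5952 -0.2869  0.2017] [ 0.5957 -0.2851  0.3937] [ 0.5953 -0.2856  0.3394] free z [ 0.5956 -0.2854  0.3409  0.153 ]
loose_50 [0.4375 0.2356 0.5078] [0.4373 0.2362 0.5481] [0.4375 0.2358 0.5269] free z [0.4376 0.2357 0.5207 0.0501]
loose_75 [ 0.5777  0.1108 -0.5876] [ 0.5777  0.1114 -0.5886] [ 0.5776  0.1111 -0.5888] free z [ 0.5778  0.1111 -0.594   0.0756]
loose_100 [0.5852 0.2247 0.2267] [0.5842 0.2255 0.2833] [0.5844 0.2251 0.2596] free z [0.586  0.2265 0.0095 0.0978]
loose_125 [0.4324 0.1079 1.4025] [0.4295 0.1088 1.6087] [0.4324 0.1081 1.3155] free z [0.4324 0.1081 1.3163 0.1251]
loose_25 [ 0.4321  0.3587 -1.0605] [ 0.4344  0.361  -0.893 ] [ 0.4344  0.3602 -0.8745] free z [ 0.4343  0.3602 -0.8661  0.025 ]
```

View pics/ref.png

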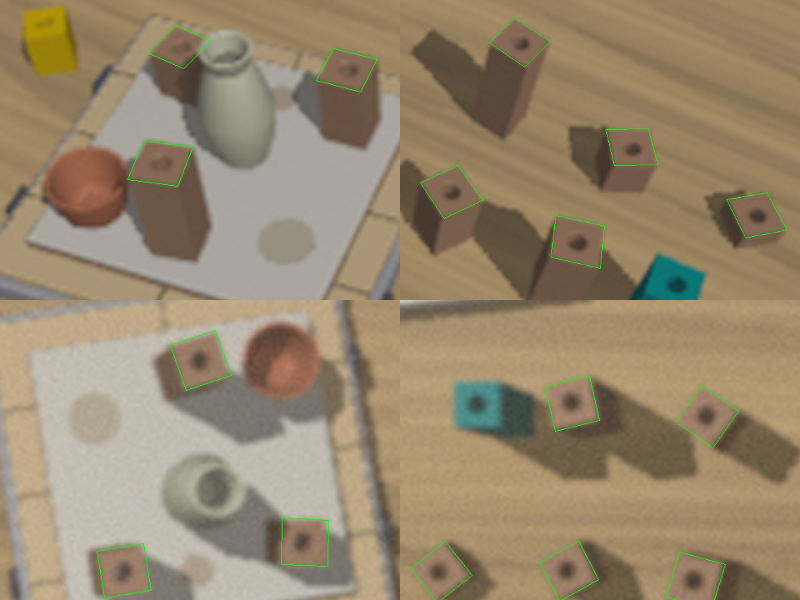

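The outlines now sit on the top faces in both views. The camera views agree to within 1–2 mm for the loose props, and the free-z heights match 50/75/100/125 mm. For the standing props I take 50 at (.4445,-.383), 75 at (.419,-.226) and 100 at (.5955,-.2855). First transfer: loose_100, stopping at a hover over standing_50 to look.

```bash
cat > mv.py <<'E'
from a import *
import json
np.set_printoptions(precision=4,suppress=True)
P=json.load(open("ref.json"))
P["standing_50"]=[.4445,-.383,.02]; P["standing_75"]=[.419,-.226,.17]; P["standing_100"]=[.5955,-.2855,.32]
def R(yaw): 
    y=np.array([np.cos(yaw),np.sin(yaw),0]); z=np.array([0,0,-1.]); return np.c_[np.cross(y,z),y,z]
def best(pos,yaw):
    o=[]
    for k in (0,np.pi):
        q=kin.ik(np.array(pos,float),R(yaw+k))
        if q is not None: o.append((abs(q[5]),k))
    return R(yaw+min(o)[1])
def pick(n,down):
    h=int(n.split("_")[1])/1000; x,y,yaw=P[n]; rot=best([x,y,.3],yaw); tz=h-down
    fingers.move_gripper(.72,25)
    robot.move_ptp(np.array([x,y,.27]),rot)
    robot.move_straight(np.array([x,y,tz+.02]),max_speed=.2)
    print("touch",robot.move_straight(np.array([x,y,tz]),max_speed=.06,force_limit=8))
    fingers.move_gripper(0,25); o=robot.get_obs(); print("gap mm",o["finger_gap"]*88,o["finger_force"],"z",o["eef_pos"],o["time"])
    robot.move_straight(np.array([x,y,tz+.26]),max_speed=.2)
    return tz
def hover(s,tz,dz=.012):
    x,y,yaw=P[s]; zt=.052+int(s.split("_")[1])/1000
    robot.move_ptp(np.array([x,y,tz+.26]),best([x,y,tz+.26],yaw))
    robot.move_straight(np.array([x,y,zt+tz+dz]),max_speed=.15)
    o=robot.get_obs(); print("gap",o["finger_gap"]*88,o["contact_force"],o["eef_pos"],o["time"])
def look(name,s,w=60):
    fs=[optics.grab_frame(c) for c in ("scene","top")]; x,y,_=P[s]; t=[]
    for f in fs:
        c=proj([[x,y,.16]],f)[0].astype(int); t.append(cv2.resize(f["img"][c[1]-w:c[1]+w,c[0]-w:c[0]+w,::-1],(400,400),interpolation=cv2.INTER_CUBIC))
    cv2.imwrite(f"pics/{name}.png",np.hstack(t))
def place(s,tz,up=.30):
    x,y,yaw=P[s]; zt=.052+int(s.split("_")[1])/1000
    hit=robot.move_straight(np.array([*robot.get_obs()["eef_pos"][:2],zt+tz-.004]),max_speed=.02,force_limit=4)
    o=robot.get_obs(); print("hit",hit,"bottom minus top mm",(o["eef_pos"][2]-tz-zt)*1e3,o["contact_force"])
    fingers.move_gripper(.62); robot.dwell(.2)
    robot.move_straight(np.array([*o["eef_pos"][:2],o["eef_pos"][2]+.03]),max_speed=.1)
    robot.move_straight(np.array([*o["eef_pos"][:2],max(up,o["eef_pos"][2]+.04)]),max_speed=.2)
    print("t",robot.get_obs()["time"])
E
python3 - <<'E'
from mv import *
tz=pick("loose_100",.042); hover("standing_50",tz); look("h50","standing_50"); print(tz)
E
```

```text
touch False
gap mm 39.49274172360323 24.95399133068304 z [0.5845 0.2251 0.0582] 7.4333
gap 39.96096937282951 [-0.0892  0.2047 -1.781 ] [ 0.445  -0.3835  0.1731] 12.2417
0.058
```

View pics/h50.png

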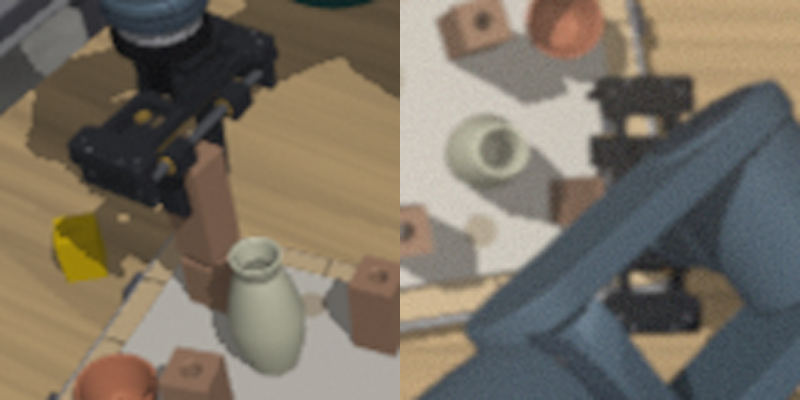

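The scene crop shows loose_100 hovering over standing_50, around (205,250) in the crop, with left edges lined up and clear of the vase. I'll set it down, then check with the arm out of the way over the next pick.

Run:
```python
from mv import *
place("standing_50",.058)
tz=pick("loose_75",.038); print(tz)
look("p50","standing_50",35)
fs=[optics.grab_frame(c) for c in ("scene","top")]
x,y,yaw=P["standing_50"]
print(refine(fs,[x,y,yaw],.102,.202),refine(fs[:1],[x,y,yaw],.102,.202),refine(fs[1:],[x,y,yaw],.102,.202))
```

```text
hit True bottom minus top mm 0.0797497501337785 [-0.3976  0.927   4.6456]
t 14.7167
touch False
gap mm 39.97869257926194 24.66055216971654 z [0.5777 0.1111 0.0372] 19.0917
0.037
[ 0.4458 -0.3829  0.0301] [ 0.4461 -0.3824 -0.0221] [ 0.4456 -0.3829  0.0258]
```

View pics/p50.png

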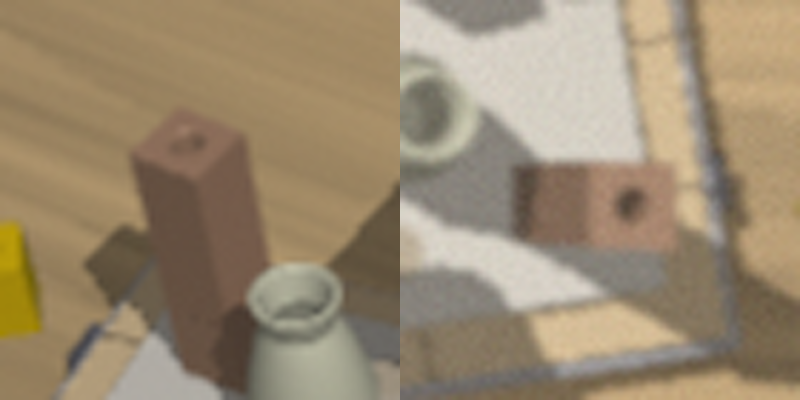

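The column on standing_50 runs straight with no step at the seam: left edge (135,155)→(185,370) in the crop, and top face measured at (.446,-.383). The robot and cameras agree to within 1 mm, so I'll place loose_75 next and then pick loose_50.

Run:
```python
from mv import *
hover("standing_75",.037); place("standing_75",.037,.32)
tz=pick("loose_50",.036); print(tz)
look("p75","standing_75",40)
fs=[optics.grab_frame(c) for c in ("scene","top")]
print(refine(fs,P["standing_75"],.127,.202))
fs=[optics.grab_frame(c) for c in ("scene","top")]
print(refine(fs,P["standing_100"],.052,.152))
```

```text
gap 39.87104490312266 [-0.4665 -0.2635 -2.737 ] [ 0.4196 -0.2263  0.1769] 23.0917
hit True bottom minus top mm 0.131607474380957 [-0.2557  0.2417  4.0232]
t 25.55
touch False
gap mm 40.07073320178701 24.648918388411403 z [0.4376 0.2358 0.0142] 29.8833
0.014000000000000005
[ 0.4215 -0.2259  0.1432]
[ 0.5953 -0.2858  0.3311]
```

View pics/p75.png

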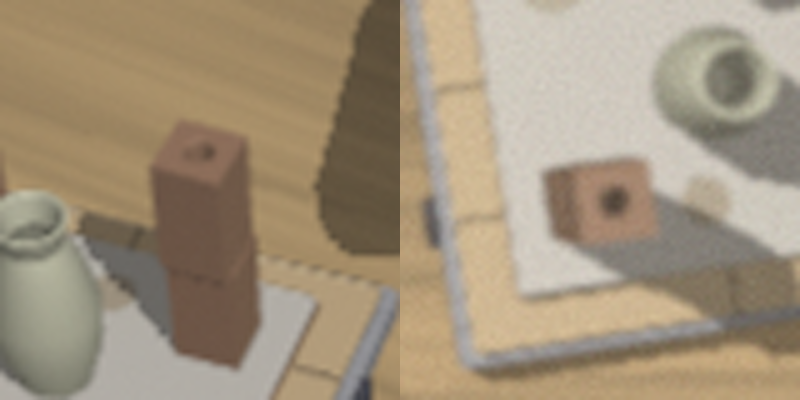

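On standing_75, loose_75 sits upright, with a small step of about 8 crop px (~3 mm) at the right edge of the seam (250,245). I'll place loose_50 and then check both columns enlarged.

Run:
```python
from mv import *
hover("standing_100",.014); place("standing_100",.014,.32)
robot.move_ptp(np.array([.45,.2,.3]),best([.45,.2,.3],0)); fingers.move_gripper(.9)
F={}
for c in ("scene","top"):
    k=[optics.grab_frame(c) for _ in range(6)]; F[c]=dict(k[0],img=np.mean([a["img"] for a in k],0))
np.save("F.npy",F,allow_pickle=True)
fs=list(F.values())
for s,z in (("standing_50",.102),("standing_75",.127),("standing_100",.152)): print(s,P[s],refine(fs,P[s],z,.202))
t=[]
for s in ("standing_75","standing_100"):
    c=proj([[*P[s][:2],.13]],fs[0])[0].astype(int); w=28
    t.append(cv2.resize(fs[0]["img"][c[1]-w:c[1]+w,c[0]-w:c[0]+w,::-1],(400,400),interpolation=cv2.INTER_CUBIC))
cv2.imwrite("pics/end.png",np.hstack(t)); print(robot.get_obs()["time"])
```

```text
gap 40.19100284657377 [ 0.1916  0.379  -1.0406] [ 0.5962 -0.2857  0.1791] 34.3917
hit True bottom minus top mm 0.17914241938238318 [0.1709 0.0461 3.3192]
t 36.8333
standing_50 [0.4445, -0.383, 0.02] [ 0.4458 -0.3828  0.0297]
standing_75 [0.419, -0.226, 0.17] [ 0.4216 -0.2256  0.1421]
standing_100 [0.5955, -0.2855, 0.32] [ 0.5975 -0.2835  0.2994]
39.8167[ WARN:0@20.911] global loadsave.cpp:1063 imwrite_ Unsupported depth image for selected encoder is fallbacked to CV_8U.
```

View pics/end.png

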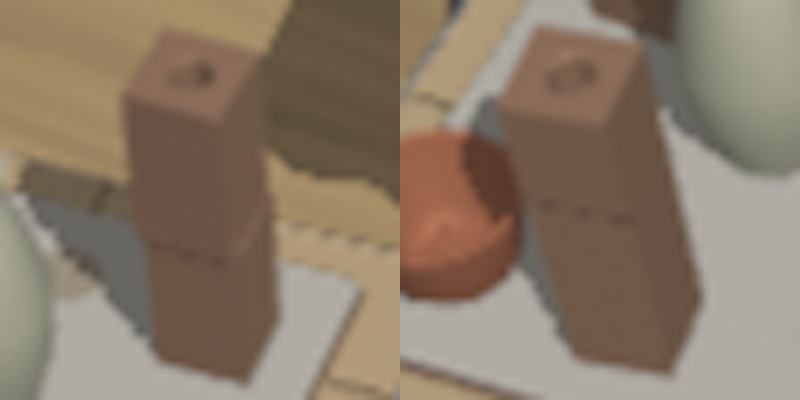

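Enlarged, both columns run edge over edge. The seam on standing_75 at (190,250) steps by no more than about 2 mm, and the one on standing_100 at (585,210) shows no step. All three sit within the 8 mm tolerance and the arm is clear, so I'm handing in.

```bash
python3 -c "
from plant import robot
print(robot.close_job())"
```

```text
the job is handed in; nothing more can be done
None
```

I handed the job in at about 40 s on the robot's clock (limit 93 s), with loose 100 on standing 50, 75 on 75 and 50 on 100, each within about 3 mm of centre by the camera check; the hand-in returned no verdict.

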